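# Oil the slide of the matrix trim saw with its hand pump

### The arm

A 6-joint arm with a two-finger parallel gripper is mounted at the origin on the work surface. World frame = base frame: x ahead of the robot, y to its left, z up, the work surface at z = 0. Lengths are in m, angles in rad, forces in N, time in s.
With the tool pointing down it reaches from about 0.275 to 0.825 m from the base axis. Payload 4.9 kg.
Tool frame: the origin (TCP) lies midway between the tips of the shut fingers; the grasp point (between the pads) lies 19 mm behind it (grip_point_offset is the distance from the TCP to the grasp point, in m); z points along the fingers, x is the direction in which the jaws open and shut, and the axes are right-handed (so a half turn about z gives the same grasp; the last joint's range is limited). The gripper opens to 85 mm and grips with 20 to 120 N. Pads are 22 mm wide; open, the fingers measure 114 mm over their backs; the gripper's body (76 mm by 85 mm) begins 54 mm behind the grasp point. The pads swing forward as they close: fully open they stand 13 mm farther back than shut.
Start: joints at [-1.419, 0.326, -0.193, 1.052, 0, 1.437], TCP at [0.155, -0.528, 0.231] pointing down, gripper open.
Joint ranges: [-2.65, 2.65], [-0.97, 1.79], [-1.3, 1.35], [-1.93, 2.1], [-1.47, 1.37], [-3.14, 3.14]. Speed limits (rad/s): [2.57, 2.57, 3.14, 3.14, 3.14, 3.14].

### API

Orientations are given as a rotation vector (axis times angle).
In Python, from cell import * gives the robot as it stands. Calls block until the motion is done:
- movep(position, orientation): joint-space move of the TCP to a pose.
- move_l(position, velocity=0.15, rot=None, until_force=None): straight line of the TCP; rot=None keeps the orientation; velocity is the mean speed in m/s. With until_force (N) it stops when the force on the tool has changed by that much, and returns True; else False.
- set_joints(angles): joint-space move.
- let_go() and grab(newtons=None): open the fingers fully, or close them until they stop; newtons is the grip in N (None keeps the last).
- sleep(seconds).
- ik(position, orientation): joint angles nearest the present ones, or None.
- get_state(): the state.
- grab_frame(name): name is "scene" or "top" or "wrist"; returns a dict with "img" (420x560x3 uint8, red, green, blue), "fx", "fy", "cx", "cy" (pixels), "cam_to_world" (4x4, takes a point from camera to world coordinates); the wrist camera has in their place "T_tool_cam" (4x4, takes a point from camera to tool coordinates, whose origin is the TCP and whose axes are the tool frame's). Camera axes: x right, y down, z forward; pixel columns grow to the right and rows downward; lengths in m; the calibration is good to about 2 mm. A picture is of the moment at which its call begins: read the wrist's pose just before it. There is no depth.
A pose or a line that the arm cannot do raises MotionError and nothing moves.
- sign_off(): hands the job in, once; it reports no verdict.
Trained networks look in the newest picture that a camera, given by its name, has taken for a name from the list of things; names that differ only in an ending like _2 or _b are one class to them, and where a whole thing is asked for, a point or a joint stands for the part that bears it (a point fixed in the world has none). Each returns a list of dicts, best first, with "score" (0 to 1); they miss things now and then, are a little off and sometimes report something else, mostly with a low value. They report only what shows in the picture. A call takes as long as a camera call.
- spot_in(camera, name): "centre" ([column, row] in pixels, amid what is visible of it).
- silhouettes(camera, name): "mask" (420x560 bool, what is visible of it) and "centre" ([column, row] in pixels, amid what is visible of it).
- tip_of(camera, name): "centre" ([column, row] in pixels: a listed point, or the origin of a listed thing).
The state is a dict: "clock": time; "q": joint angles; "joint_velocities": joint speeds; "tau": joint torques, N m; "position": TCP position; "eef_rot": TCP orientation; "contact_force": force on the tool from outside, world axes, zero at the start; "wrist_torque": the same for the moment, N m; "finger_gap": opening from 0.0 (shut) to 1.0 (fully open).
Only numpy, scipy, OpenCV 4.12 (cv2) and the standard library are available. Lean on these libraries where they do the work, as an engineer would, in place of code of your own. Each camera call takes 0.05 s, during which the arm holds its last target. There are 200 camera calls.

### The job

Oil the slide of the trim saw before it is used: with closed fingers push the red knob of the oil pump right down, let it spring right back up, and keep pumping like this until the orange indicator pin at the end of the metering block pops fully out. Then leave the knob up and move clear. Do not touch the pin, and leave the oil bottle, air scribe, brush and fossil nodule where they are.

Things in the scene. Friction and masses are not known exactly. Their poses are not given: they have to be found in the camera images.
- saw: Whole trim saw, fixed to the bench. Origin at bench height; its x points from the switch-box side to the rear, y to the motor side, z up. Green tank 300 (x) by 270 (y) mm with a steel deck 112 mm high, y from -65 to 205 mm. On the deck: blade hood (top 195 mm high, at y = 121 mm) and carriage on guide rods (top 184 mm, y -10 to 75 mm). The oiling set stands on the low plate on the -y side.
- pump_foot (a point): Centre of the oil pump's foot, 12 mm above the bench, straight below the knob (saw frame x -30, y -113 mm). Pump: see-through oil reservoir (pale cream look) 72 (x) by 68 (y) mm, above it an aluminium head 76 by 72 mm whose top is 118 mm above the bench, then a brass gland up to 131 mm.
- block_mid (a point): Centre of the steel metering block, 40 mm above the bench (saw frame x -30, y -195 mm): 44 (x) by 70 (y) by 42 (z) mm, brass fittings and black oil lines above it up to 76 mm above the bench; one line between block and pump reaches 103 mm.
- knob_top (a point): Centre of the flat top of the red palm knob of the oil pump (knob 38 mm across, 14 mm thick, flat top 30 mm across, on a 12 mm steel rod). At rest it is about 167 mm above the bench. It moves with the knob.
- plunger (a joint): How far the knob is pushed down, m: 0 = up at rest, 0.016 = lower stop. A preloaded spring pushes it up with 6.5 N at the top and 10.5 N at the stop; driving the pin adds about 2 N, drag 14 N per m/s. Released, it comes up by itself in about 0.3 s. A stroke counts if it runs from the top (below 0.001) down beyond 0.0145; half strokes, down or up, do not pump.
- pin_tip (a point): Centre of the outer end of the orange indicator pin (9 mm thick, level, 40 mm above the bench), which slides out of the dark gland on the -y end of the metering block, along the saw's -y. The tip stands 3 mm out of the gland when the pin is in and about 31 mm out when it is fully out; a white ring then shows next to the gland.
- pin (a joint): How far the pin has come out, m: 0 = in, about 0.0285 = fully out. It starts between 0 and 0.0033. Full strokes step it out: the first to about 0.008 (knob up again), the next ones by 0.005 each, and the fifth throws it from about 0.023 to fully out. It never goes back by itself, and strokes after that do nothing more.
- oil_bottle_mid (a point): Middle (70 mm up) of the grey plastic oil bottle, 54 mm across and 140 mm high with a yellow cap, loose, standing on the bench to the robot's right.
- scribe_mid (a point): Middle of the loose air scribe lying on the bench to the robot's right: an aluminium pen 18 mm thick and 170 mm long with a steel point, along its own x.
- brush_mid (a point): Middle of the loose flat paintbrush with a yellow handle lying on the bench to the robot's right: 200 mm long along its own x, 42 mm wide, 20 mm thick.
- nodule_mid (a point): Middle of the loose pale fossil nodule (46 by 32 by 24 mm) lying on the saw's deck near the edge beside the pump.

How it is judged:
On the way, in this order (a step that is already met when the one before it is completed fails the run):
1. the knob is pushed down to its stop (value of joint plunger above 0.013 m and value of joint pin below 0.026 m), for 0.02 s.
2. the knob springs right back up with the pin not yet out (value of joint plunger below 0.002 m and value of joint pin below 0.026 m), for 0.02 s.
3. further strokes have popped the pin fully out (value of joint pin above 0.026 m), for 0.1 s.
At the end, for the whole second after the job is handed in: The indicator pin is fully out (at least 26 of its 28.5 mm), the knob is back up (within 2 mm of rest), and the bottle, scribe, brush and nodule are within 20 mm of where they were (value of joint pin above 0.026 m and value of joint plunger below 0.002 m and distance of each of oil_bottle_mid, scribe_mid, brush_mid, nodule_mid from where it was at the start of the episode below 0.02 m); the robot touches nothing.
It fails at once if the indicator pin is touched by the robot (contact force between any of the fingers, the arm and pin above 0.5 N).
It fails at once if a bystander (bottle, scribe, brush or nodule) is moved more than 20 mm or lifted (distance of any of oil_bottle_mid, scribe_mid, brush_mid, nodule_mid from where it was at the start of the episode above 0.02 m).
It also fails if it takes over 45 s, if anything falls off the work surface, if the arm or the gripper's body presses on something with over 40 N, if the wrist force passes 120 N, or if a joint passes its speed limit or range.

## Working session

There is one attempt and no reset: what is moved stays moved. The work goes in short steps, each a Python script; the robot and the scene stay as the last script left them, time stands still between calls to the robot, and variables do not carry over. Pictures are saved under pics/ and viewed, about 8 in all and at most 12, crops included, and the job is handed in when it is done.

```bash
mkdir -p pics
cat > h.py <<'E'
from cell import *
import numpy as np, cv2
def ray(f,px,T=None):
    T=f["cam_to_world"] if T is None else T
    T=np.array(T); d=np.array([(px[0]-f["cx"])/f["fx"],(px[1]-f["cy"])/f["fy"],1.])
    d=T[:3,:3]@d; return T[:3,3],d/np.linalg.norm(d)
def atz(f,px,z,T=None):
    o,d=ray(f,px,T); return o+d*(z-o[2])/d[2]
def tri(rs):
    A=sum(np.eye(3)-np.outer(d,d) for o,d in rs); b=sum((np.eye(3)-np.outer(d,d))@o for o,d in rs)
    p=np.linalg.solve(A,b); return p,[np.linalg.norm(np.cross(p-o,d)) for o,d in rs]
def save(f,n): cv2.imwrite("pics/"+n+".png",f["img"][:,:,::-1])
E
python3 - <<'E'
from h import *
F={}
for c in("scene","top"):
    F[c]=grab_frame(c); save(F[c],c+"0")
Z=dict(knob_top=.167,pump_foot=.012,block_mid=.04,pin_tip=.04,saw=0,oil_bottle_mid=.07,nodule_mid=.124,scribe_mid=.009,brush_mid=.01)
for n,z in Z.items():
    rs=[]
    for c in F:
        r=tip_of(c,n)
        for k in r[:2]:
            print(n,c,np.round(k["centre"],1),round(k["score"],2),np.round(atz(F[c],k["centre"],z),4))
        if r: rs.append(ray(F[c],r[0]["centre"]))
    if len(rs)==2: p,e=tri(rs); print("  tri",np.round(p,4),np.round(e,4))
s=get_state(); print(s["clock"],s["position"],s["eef_rot"],s["finger_gap"],s["contact_force"])
cv2.imwrite("pics/both.png",np.hstack([F["scene"]["img"],F["top"]["img"]])[:,:,::-1][:, :])
E
```

```text
knob_top scene [335.2 206.7] 0.84 [0.5697 0.0466 0.167 ]
knob_top top [217.3 181.2] 0.59 [0.575  0.0434 0.167 ]
  tri [0.5736 0.0444 0.1732] [0.0017 0.0017]
pump_foot scene [325.4 243. ] 0.96 [0.5654 0.0411 0.012 ]
pump_foot top [406.2 286.8] 0.65 [ 0.3759 -0.3549  0.012 ]
pump_foot top [222.9 199.2] 0.57 [0.5683 0.0475 0.012 ]
  tri [ 0.4916 -0.1339  0.1414] [0.2111 0.2111]
block_mid scene [291.9 236.6] 0.75 [ 0.5711 -0.0294  0.04  ]
block_mid top [260.4 193.3] 0.63 [ 0.5766 -0.0363  0.04  ]
block_mid top [217.4 183.4] 0.55 [0.5981 0.0573 0.04  ]
  tri [ 0.575  -0.0329  0.0471] [0.0036 0.0036]
saw scene [383.8 258.9] 0.7 [0.5857 0.1645 0.    ]
oil_bottle_mid scene [136.7 189.9] 0.6 [ 0.5056 -0.3592  0.07  ]
oil_bottle_mid top [417.3 229.1] 0.65 [ 0.4957 -0.3667  0.07  ]
  tri [ 0.4969 -0.3679  0.0563] [0.003 0.003]
nodule_mid scene [380.7 263. ] 0.77 [0.6545 0.135  0.124 ]
nodule_mid top [175.9 144.4] 0.67 [0.6599 0.133  0.124 ]
  tri [0.6579 0.1327 0.1309] [0.001 0.001]
scribe_mid scene [160.8 161.6] 0.84 [ 0.3863 -0.3466  0.009 ]
scribe_mid top [405.9 283.8] 0.62 [ 0.3824 -0.3554  0.009 ]
  tri [ 0.382  -0.3528  0.0034] [0.004 0.004]
brush_mid scene [159.1 240.1] 0.71 [ 0.5879 -0.3069  0.01  ]
brush_mid top [379.8 190.2] 0.83 [ 0.5908 -0.3044  0.01  ]
brush_mid top [261.8 191.9] 0.7 [ 0.5856 -0.0389  0.01  ]
  tri [ 0.5901 -0.3045  0.0144] [0.001 0.001]
1.0 [ 0.15506454 -0.5277256   0.23129156] [ 2.51511592e+00 -1.88244774e+00  3.95067096e-05] 1.0012821099909255 [0.97756018 0.16195329 0.22031458]
```

View pics/scene0.png

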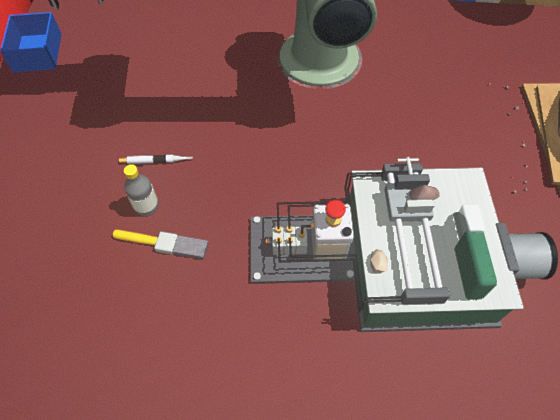

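View pics/top0.png

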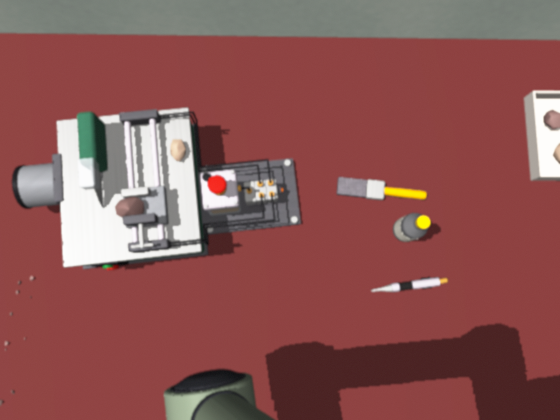

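Scene view shows the red knob at (335,207) and top view shows it at (217,184). Both agree with the detector, and put it near (0.572, 0.045). The loose items are all clear of the pump. Next I'll move above the knob with the fingers closed and check with the wrist camera.

Run:
```python
from h import *
from scipy.spatial.transform import Rotation as R
grab(20)
rv=R.from_matrix(np.array([[0,1,0],[1,0,0],[0,0,-1.]])).as_rotvec()
s=get_state(); p=np.array(s["position"]); move_l([p[0],p[1],.30],.2)
movep([.53,.045,.29],rv)
s=get_state(); print(s["clock"],s["position"],s["eef_rot"],s["q"],s["finger_gap"])
f=grab_frame("wrist"); save(f,"w1")
T=np.eye(4);T[:3,:3]=R.from_rotvec(s["eef_rot"]).as_matrix();T[:3,3]=s["position"]
W=T@np.array(f["T_tool_cam"]); np.save("W.npy",W); print(np.round(W,3))
for n,z in(("knob_top",.167),("pump_foot",.012),("block_mid",.04),("pin_tip",.04),("nodule_mid",.124)):
    for k in tip_of("wrist",n)[:2]: print(n,np.round(k["centre"]),k["score"],atz(f,k["centre"],z,W))
m=silhouettes("wrist","knob_top")
for k in m[:2]: print(k["score"],k["centre"],k["mask"].sum(),atz(f,k["centre"],.162,W))
for c in("scene","top"):
    grab_frame(c); print(c,[(np.round(k["centre"]),round(k["score"],2)) for k in tip_of(c,"knob_top")])
```

```text
4.6917 [0.53009757 0.04424355 0.28996962] [ 2.22291590e+00  2.21975260e+00 -2.50562814e-04] [-5.54100829e-02  2.60274455e-01 -1.32496647e-01  1.17801937e+00
 -2.19453024e-04 -5.39860290e-02] -1.1859439543386077e-06
[[ 0.     0.947  0.322  0.447]
 [ 1.    -0.001  0.001  0.044]
 [ 0.001  0.322 -0.947  0.432]
 [ 0.     0.     0.     1.   ]]
knob_top [277. 243.] 0.58 [0.57341359 0.0438887  0.167     ]
block_mid [215. 209.] 0.62 [ 0.58407932 -0.03604817  0.04      ]
pin_tip [ 26. 207.] 0.52 [ 0.5813194  -0.28243653  0.04      ]
pin_tip [276. 242.] 0.34 [0.63156774 0.04299651 0.04      ]
nodule_mid [356. 288.] 0.76 [0.64878207 0.13278023 0.124     ]
0.84 [275.2, 237.6] 1193 [0.57007448 0.04259368 0.162     ]
scene [(array([336., 208.]), 0.53)]
top []
```

View pics/w1.png

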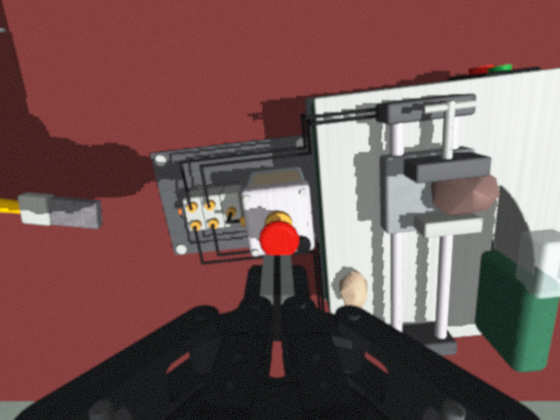

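Wrist view shows the knob at (278,238), just ahead of the closed fingertips, with the fossil nodule at (354,288) well clear. All estimates agree on (0.572, 0.044). Next is the first stroke, with force monitoring.

Run:
```python
from h import *
X,Y=.572,.044
def st(l):
    s=get_state(); print(l,round(s["clock"],2),np.round(s["position"],4),np.round(s["contact_force"],1)); return s
move_l([X,Y,.20],.15); st("above")
print(move_l([X,Y,.158],.03,until_force=3)); st("touch")
print(move_l([X,Y,.143],.03,until_force=20)); st("down")
sleep(.1); st("held")
f=grab_frame("scene"); save(f,"s1")
move_l([X,Y,.176],.05); sleep(.4); st("up")
f=grab_frame("scene"); save(f,"s2")
c=[cv2.resize(cv2.imread(f"pics/s{i}.png")[170:290,230:400],None,fx=3,fy=3) for i in(1,2)]
cv2.imwrite("pics/c12.png",cv2.resize(np.vstack(c),None,fx=.8,fy=.8))
```

```text
above 6.05 [0.5722 0.044  0.2006] [0.4 0.2 0.5]
True
touch 7.08 [0.5718 0.044  0.166 ] [ 0.3 -0.4  6.1]
True
down 7.67 [0.572  0.044  0.1514] [-3.1  0.2 10.2]
held 7.77 [0.572  0.044  0.1515] [-3.6  0.8 10.2]
up 8.88 [0.5719 0.044  0.1758] [ 0.3 -0.4 -0.3]
```

View pics/c12.png

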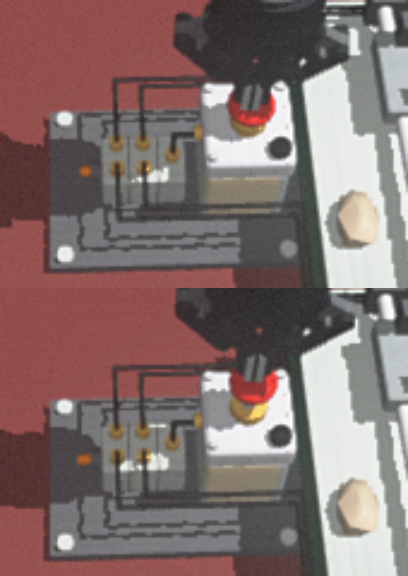

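The upper crop shows the knob pressed almost to the gland, and the lower one shows it back up. The orange pin is at about (85,172) in the upper and (83,172) in the lower, so it hardly moved. The stop at z=0.1515 with only 10 N may fall slightly short, so I'll push the next stroke more firmly.

```bash
cat >> h.py <<'E'
X,Y=.572,.044
def st(l):
    s=get_state(); print(l,round(s["clock"],2),np.round(s["position"],4),np.round(s["contact_force"],1)); return s
def pin(c="scene"):
    f=grab_frame(c); i=cv2.cvtColor(f["img"],cv2.COLOR_RGB2HSV).astype(int); a=np.zeros(i.shape[:2],np.uint8)
    m=(i[...,0]>=5)&(i[...,0]<=20)&(i[...,1]>170)&(i[...,2]>90)
    a[232:250,240:272]=m[232:250,240:272]; n=a.sum(); r=np.argwhere(a)
    print("pin px",n,"cols",(r[:,1].min(),r[:,1].max()) if n else None); return f
def stroke(z=.143,F=45,v=.04):
    t=move_l([X,Y,z],v,until_force=F); s=st("down %s"%t); sleep(.15); st("held")
    move_l([X,Y,.176],.06); sleep(.35); return pin()
E
python3 - <<'E'
from h import *
pin()
f=stroke(); save(f,"s3")
cv2.imwrite("pics/c3.png",cv2.resize(f["img"][190:280,235:365,::-1],None,fx=5,fy=5))
E
```

```text
pin px 14 cols (np.int64(263), np.int64(267))
down True 9.66 [0.5726 0.044  0.1514] [-3.6 -0.1  9.9]
held 9.81 [0.5726 0.044  0.1514] [-2.9  0.2  9.9]
pin px 24 cols (np.int64(260), np.int64(267))
```

View pics/c3.png

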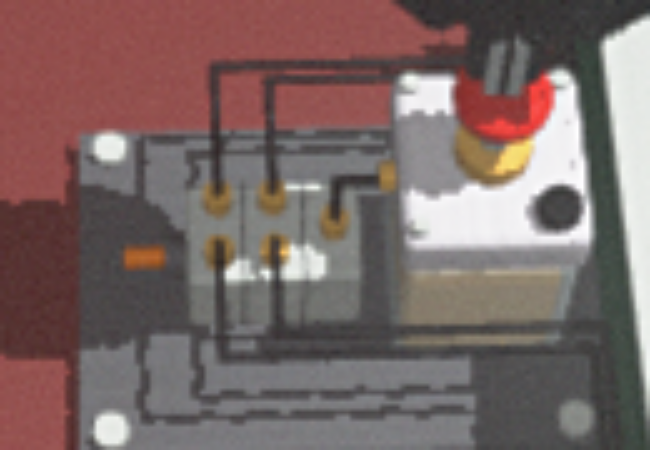

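The pin now spans about x 124–166 in the crop, roughly 3 px longer in the original image, so the stroke counted. The hard stop is at z=0.1514. I'll keep pumping until the pin jumps.

Run:
```python
from h import *
for i in range(3): f=stroke()
save(f,"s4")
cv2.imwrite("pics/c4.png",cv2.resize(f["img"][190:280,235:365,::-1],None,fx=5,fy=5))
```

```text
down True 11.46 [0.5726 0.044  0.1514] [-3.7 -0.   9.9]
held 11.61 [0.5726 0.0439 0.1514] [-2.4 -0.3 10.7]
pin px 29 cols (np.int64(258), np.int64(267))
down True 13.26 [0.5726 0.044  0.1514] [-4.5 -0.3 10. ]
held 13.41 [0.5726 0.044  0.1514] [-3.6  0.3  9.2]
pin px 35 cols (np.int64(255), np.int64(265))
down True 15.07 [0.5725 0.0439 0.1514] [-3.6 -0.3  9.2]
held 15.22 [0.5725 0.044  0.1514] [-3.3 -0.1  9.5]
pin px 38 cols (np.int64(253), np.int64(267))
```

View pics/c4.png

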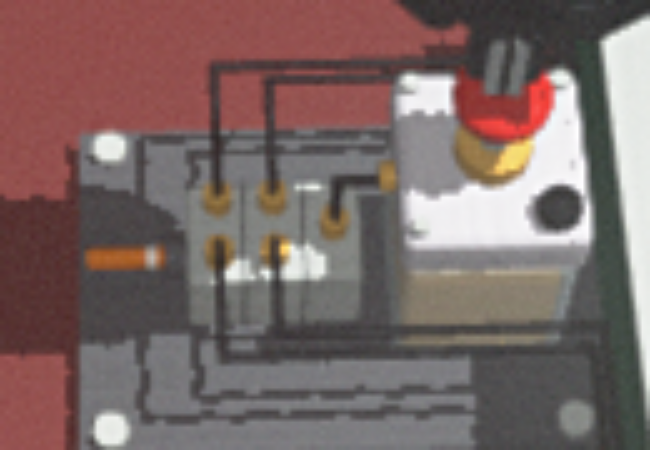

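The white ring now shows at (152,257), next to the gland. The orange pin is about 33 mm long in the picture, so all five strokes counted and it looks fully out. A further stroke does no harm, so I'll make one to confirm the pin no longer moves, then retreat.

Run:
```python
from h import *
stroke()
move_l([X,Y,.20],.1); move_l([.50,Y,.32],.2); s=st("clear")
f=pin(); save(f,"s5")
k=tip_of("scene","knob_top"); print("knob",[(np.round(a["centre"],1),round(a["score"],2)) for a in k[:2]])
for n in("oil_bottle_mid","scribe_mid","brush_mid","nodule_mid"): print(n,[np.round(a["centre"],1) for a in tip_of("scene",n)[:1]])
a=cv2.imread("pics/scene0.png");b=cv2.imread("pics/s5.png")
g=lambda i:cv2.resize(i[170:290,230:400],None,fx=2.3,fy=2.3)
cv2.imwrite("pics/c5.png",np.hstack([g(a),g(b)]))
```

```text
down True 16.87 [0.5725 0.044  0.1514] [-3.6 -0.3  9.3]
held 17.02 [0.5726 0.044  0.1514] [-3.6 -0.3  9.7]
pin px 37 cols (np.int64(253), np.int64(267))
clear 19.23 [0.4999 0.044  0.319 ] [-0.1  0.7  0.2]
pin px 35 cols (np.int64(253), np.int64(263))
knob [(array([333.5, 206.9]), 0.9)]
oil_bottle_mid [array([140.6, 188.4])]
scribe_mid [array([158.6, 160.2])]
brush_mid [array([158.9, 240.7])]
nodule_mid [array([381.8, 263.6])]
```

View pics/c5.png

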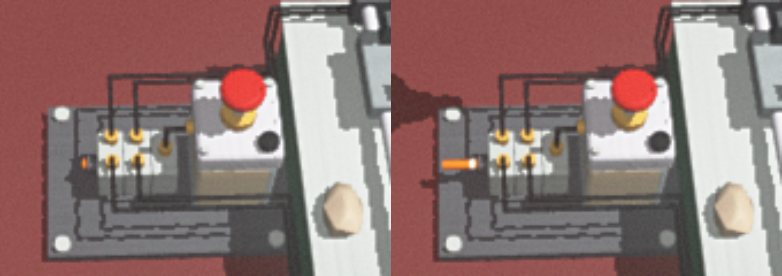

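The left crop is from the start and the right is from now. The pin is out with its white ring showing at (472,163), the knob is back at its rest height, the nodule has not moved and the arm is clear.

```bash
python3 -c "
from cell import *
sign_off()"
```

```text
the job is handed in; nothing more can be done
```

I pumped the oil pump until the indicator pin was fully out, then moved the arm clear and handed the job in at about 19 s of the 45 s allowed. No verdict was reported.

- **Strokes:** I made six full strokes with closed fingers. Each stopped hard at z ≈ 0.1514 m, and the knob was let right back up every time. The pin moved out step by step over the first five. The sixth left the tip where it was, so the pin had reached its end.
- **Last checks:** the white ring shows next to the gland and the knob is at its rest position in the image. The tool's force reading is about zero. The bottle, scribe, brush and nodule were found within about 4 pixels of their starting image positions. That is the detector's scatter, and the arm went near none of them.
- **Mismatch:** the force stop tripped at its set limit (20 N on the first stroke, 45 N after), but the readings just afterwards were only about 10 N. I judged the knob to be at its stop by the repeatable height and the pin's movement instead.

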